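Empty the vacuum chamber, close its cover on the dowels and hold it sealed

TASK

The small vacuum chamber has to be pumped down empty. Lift the wire basket out of it by the grip and hang it by its bail on the hook of the stand, let go of it there, then fit the cover plate over the chamber's two dowel pins and press it down until the gasket is squeezed flat and the plate sits fully home. Finish while still holding the cover pressed down, and leave the blue rack, the beaker, the tall amber bottle and the steel can where they stand.

Things in the scene. Friction and masses are not known exactly. Their poses are not given: they have to be found in the camera images.
- chamber: Aluminium vacuum chamber, fixed, 96 (its x) x 140 (its y) x 60 mm high, origin under its centre, z up. Cavity open on top, 58 x 84 mm, floor 12 mm above the origin. A gauge sticks out 22 mm at the -x side, a valve 44 mm at the +y end (up to 48 mm high). A black rubber gasket frame, 76 x 100 mm outside, lies round the mouth.
- chamber_rim (a point): Centre of the chamber's rim plane (60 mm above the worktop), chamber axes. Two upright steel dowels of 8 mm diameter stand on the rim at y = +60 and -60 mm (x = 0), 18 mm high, the last 5 mm tapered to a 3 mm tip. Before it is squeezed the gasket's top is 5 mm above this plane.
- gasket (a joint): How far the gasket is squeezed, in m: 0 free (top 5 mm above the rim), 0.005 flush with the rim. It springs back. Squeezing starts at about 5.5 N and takes about 12 N in all to become flush (the cover's weight of 3 N counts, so about 9 N more); the cover then rests on the hard rim.
- basket_mid (a point): Middle of the loose wire basket, 75 mm above its underside; about 0.14 kg, z up. Starts standing on the chamber's floor, in line with it. Basket part 40 (x) x 64 (y) x 36 mm. On top of its bail a black grip, 12 mm thick in x, 32 mm wide in y, from 41 to 75 mm above this point, on a neck of 10 x 16 mm.
- basket_bail (a point): Centre of the top bar of the basket's rigid wire bail, 23 mm above basket_mid, same axes. The bar is 6 mm thick and runs along y, straight for 48 mm. The opening between bar and basket rim is 59 mm high and 56 mm wide. The black grip stands on the bar (18 to 52 mm above this point).
- cover_mid (a point): Middle of the loose cover plate, 24 mm above its underside; about 0.3 kg. Starts flat on the worktop, right way up. White plate 96 (x) x 140 (y) x 10 mm, two 10 mm through holes at y = +60 and -60 mm (x = 0) for the dowels; either way round fits. Steel bridge handle on top: bar 14 mm wide (x), 86 mm long (y), 18 mm high, its centre 15 mm above this point; port collars 9 mm high at x = +-30 mm.
- hook_seat (a point): Lowest place of the hook, on top of its 8 mm steel bar, 106 mm from the upright rod and 164 mm above the worktop. Stand axes: the hook points to -x and its end turns up (10 mm above the seat, 26 mm farther to -x). Towards the rod the bar rises 12 mm; rod 12 mm thick, 206 mm high. The stand is fixed; a dish lies under the hook, top 22 mm above the worktop.
- rack: Blue perforated tube rack, loose, 68 x 160 x 48 mm, origin under its centre. A bystander.
- glass_beaker: Clear beaker, loose, 54 mm diameter, 68 mm high, origin under its centre. A bystander.
- amber_bottle: Amber bottle with black cap, loose, 52 mm diameter, 102 mm high, origin under its centre. A bystander.
- small_can: Steel can with lid, loose, 68 mm diameter, 66 mm high, origin under its centre. A bystander.

How it is judged:
By the outcome, as a careful person would: the job done as asked, in the order asked, and still so for the second after the job is handed in, while the arm keeps its last pose, push and grip.
It also fails if it takes over 61 s, if anything falls off the work surface, if the arm or the gripper's body presses on something with over 40 N, if the wrist force passes 120 N, or if a joint passes its speed limit or range.

ROBOT

A 6-joint arm with a two-finger parallel gripper is mounted at the origin on a cart in front of the work surface, level with it; the furniture and walls round the work are solid. World frame = base frame: x ahead of the robot, y to its left, z up, the work surface at z = 0. Lengths are in mm, angles in degrees, forces in N, time in s.
With the tool pointing down it reaches from about 300 to 850 mm from the base axis. Payload 4.2 kg.
Tool frame: the origin (TCP) lies on the centre line of the jaws, within the pads' length; the fingertips stand 14 mm ahead of it and the grasp point (between the pads) lies 5 mm behind it; z points along the fingers, y is the direction in which the jaws open and shut (so a half turn about z gives the same grasp; the last joint's range is limited). The gripper opens to 91 mm and grips with 3 to 60 N. Pads are 32 mm wide; open, the fingers measure 118 mm over their backs; the gripper's body (76 mm by 178 mm) begins 60 mm behind the grasp point.
Start: joints at [-66.463, 18.312, 89.639, -0, 72.044, -1.146], TCP at [240.123, -522.477, 227.976] pointing down, gripper open.
Joint ranges: [-177.97, 177.97], [-48.28, 115.42], [12.27, 149.76], [-77.06, 257.06], [2.81, 150.46], [-146.56, 146.56]. Speed limits (degrees/s): [147.25, 147.25, 180, 180, 180, 180].

INTERFACE

Orientations are given as [roll, pitch, yaw] about the fixed x, y, z axes, in that order (R = Rz(yaw) Ry(pitch) Rx(roll)).
In Python, from workcell import env gives the robot as it stands.
- The arm moves only by the tool play_rows, never from a script. Its argument "increments" is a list of rows, each a list of 5 numbers: the shift along the world's x, y, z in mm, then the turn about the world's z in degrees, then the closure, from 0 (fully open) to 1 (shut). In form: [[x, y, z, yaw, fingers], ...]. A call has 1 to 20 rows; each row shifts and turns the commanded pose from where the row before left it; what a row does not reach is not made up. A row lasts 1/8 s, in which the tool goes at most 62.5 mm and 10.7 degrees, less where a joint would pass 70% of its speed; a pose out of reach is approached as far as the arm can. A call is refused whole if a number of a shift passes 62.5 or a number of a turn 10.7, either way. A call with a gripper value outside its range is refused whole. The fingers move at their own pace and stop on an object; "newtons" is the grip in N (left out, the last holds). Time passes only in rows, so rows that do not move let the fingers close. It gives the time, the measured TCP pose, the force and the opening at its end, in the units of the state.
- env.state(): the state, without advancing time (a new reading comes with each control period).
- env.grab_frame(name): name is "scene" or "top"; returns the picture (480x640x3 uint8, red, green, blue); there is no depth.
- env.calibration(name): a dict with "fx", "fy", "cx", "cy" (pixels), "dist_coeffs" ([k1, k2, p1, p2, k3] as OpenCV has them; the pictures are not rectified), "R" (3x3) and "t" (3): a world point X has camera coordinates R X + t. Camera axes: x right, y down, z forward; pixel columns grow to the right and rows downward; lengths in mm; the calibration is good to about 2 mm. A picture is of the moment at which its call begins. calibration takes no time and is no camera call.
- env.job_done(): hands the job in, once; it reports no verdict.
The state is a dict: "time_s": time; "qpos": joint angles; "qvel": joint speeds; "effort": joint torques, N m; "ee_pos": TCP position; "ee_rot": TCP orientation; "force": force on the tool from outside, world axes, zero at the start; "torque": the same for the moment, N m; "gripper_width": finger opening in mm.
Only numpy, scipy, OpenCV 4.12 (cv2) and the standard library are available. Lean on these libraries where they do the work, as an engineer would, in place of code of your own. Each camera call takes 0.05 s, during which the arm holds its last target.

## Working session

There is one attempt and no reset: what is moved stays moved. The work goes in short steps, Python scripts to look and compute and a tool call to move; the robot and the scene stay as the last step left them, time stands still between calls to the robot, and variables do not carry over. Pictures are saved under pics/ and viewed, and the job is handed in when it is done.

Besides the shell and the picture viewer there is one more tool, called after "Emit:" by a JSON object that holds its "name" and its "arguments". play_rows: Moves the arm, as the interface text tells. Its arguments: {"type":"object","properties":{"increments":{"type":"array"},"newtons":{"type":"number"}},"required":["increments"]}

```bash
mkdir -p pics; ls
python3 - <<'E'
from workcell import env
import cv2
for n in ("scene","top"):
    cv2.imwrite(f"pics/{n}0.png", env.grab_frame(n)[:,:,::-1])
    c=env.calibration(n); print(n,c)
print(env.state())
E
```

```text
pics
scene {'fx': 488.32355078512995, 'fy': 488.32355078512995, 'cx': 320.8042920856412, 'cy': 237.97229225985953, 'dist_coeffs': array([0.00568805, 0.        , 0.        , 0.        , 0.        ]), 'R': array([[-0.82507976, -0.56498733, -0.00571817],
       [-0.40836162,  0.60328454, -0.68504639],
       [ 0.39049221, -0.56288283, -0.72847701]]), 't': array([425.46258207, 369.62659459, 839.45125282])}
top {'fx': 544.0377737802913, 'fy': 544.0377737802913, 'cx': 321.37411587958917, 'cy': 243.50034660937504, 'dist_coeffs': array([0.05861183, 0.        , 0.        , 0.        , 0.        ]), 'R': array([[-1.26133089e-02, -9.99920014e-01,  9.32645179e-04],
       [-9.96525334e-01,  1.24936799e-02, -8.23478348e-02],
       [ 8.23295959e-02, -1.96808323e-03, -9.96603213e-01]]), 't': array([ -83.46685654,  572.51791739, 1442.55968481])}
{'time_s': 0.1, 'qpos': array([-6.64626089e+01,  1.83479288e+01,  8.96968905e+01, -1.49981372e-05,
        7.20442083e+01, -1.14905245e+00]), 'qvel': array([-0.05816019, -0.02823791, -0.15694427,  0.07051695, -0.00556843,
       -0.00807221]), 'effort': array([ 3.84229054e-05, -4.13332844e+01, -2.32510239e+01,  7.28883175e-02,
        4.21913748e-02, -5.70222005e-05]), 'ee_pos': array([ 239.95807205, -522.08560579,  227.22194391]), 'ee_rot': array([-1.79910990e+02, -1.77104853e-03,  2.46864468e+01]), 'force': array([-0.52805753, -0.98287064, -0.41107053]), 'torque': array([-0.01881504, -0.04271407,  0.00356066]), 'gripper_width': 91.09665382759754}
```

View pics/scene0.png

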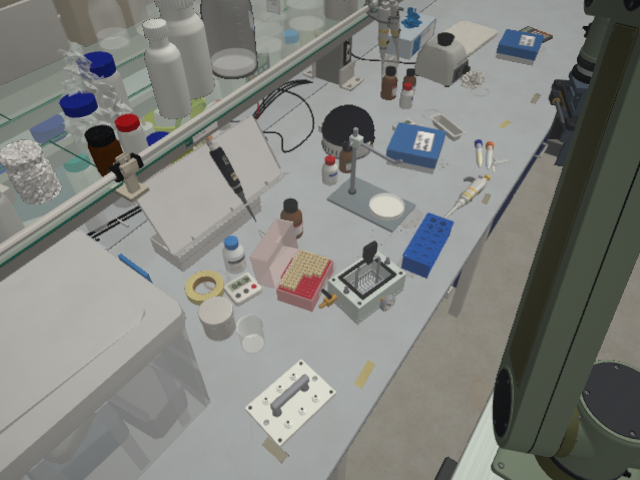

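View pics/top0.png

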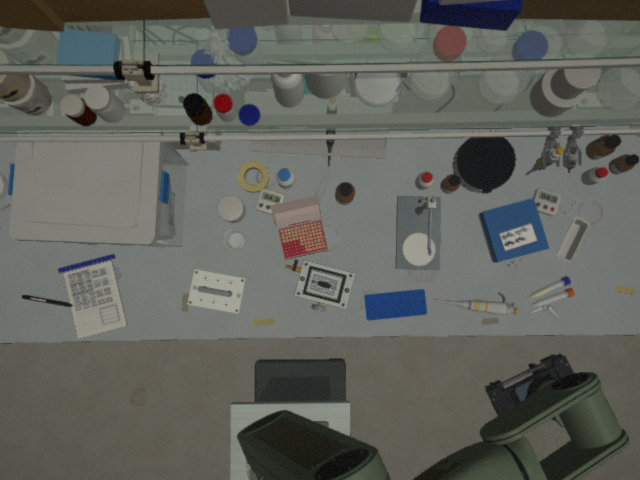

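The top view shows the cover near (217,291), the chamber near (325,285), the stand near (418,232) and the rack at (395,305). I'll zoom in on these.

Run:
```python
import cv2
t=cv2.imread("pics/top0.png"); s=cv2.imread("pics/scene0.png")
def z(im,x0,y0,x1,y1,f,n): cv2.imwrite(f"pics/{n}.png",cv2.resize(im[y0:y1,x0:x1],None,fx=f,fy=f,interpolation=cv2.INTER_CUBIC))
z(t,280,240,380,330,8,"zt_ch"); z(t,180,260,260,320,8,"zt_cov"); z(t,390,185,450,275,6,"zt_st")
z(s,310,230,420,330,6,"zs_ch"); z(s,235,350,345,450,6,"zs_cov"); z(s,320,115,430,235,5,"zs_st")
```

```text
(no output)
```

View pics/zt_ch.png

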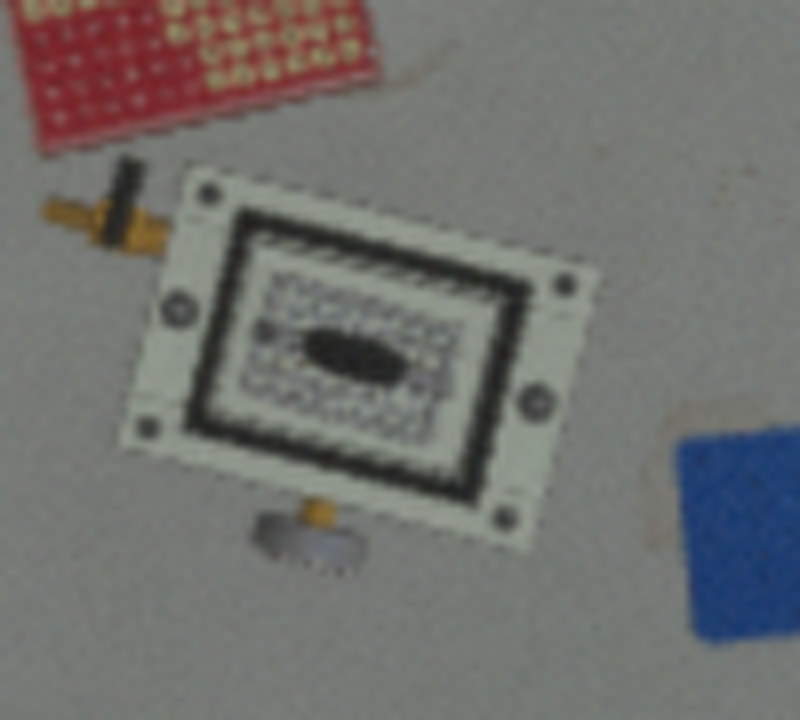

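View pics/zt_cov.png

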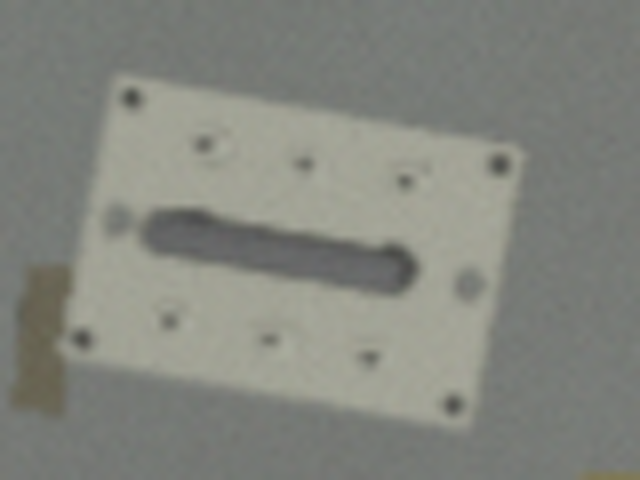

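View pics/zt_st.png

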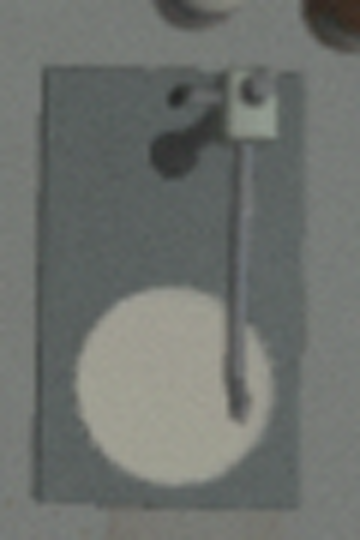

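View pics/zs_ch.png

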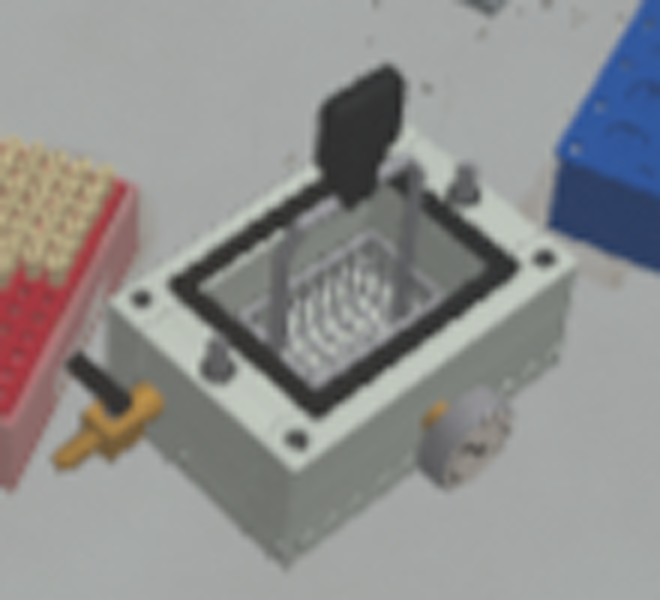

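View pics/zs_cov.png

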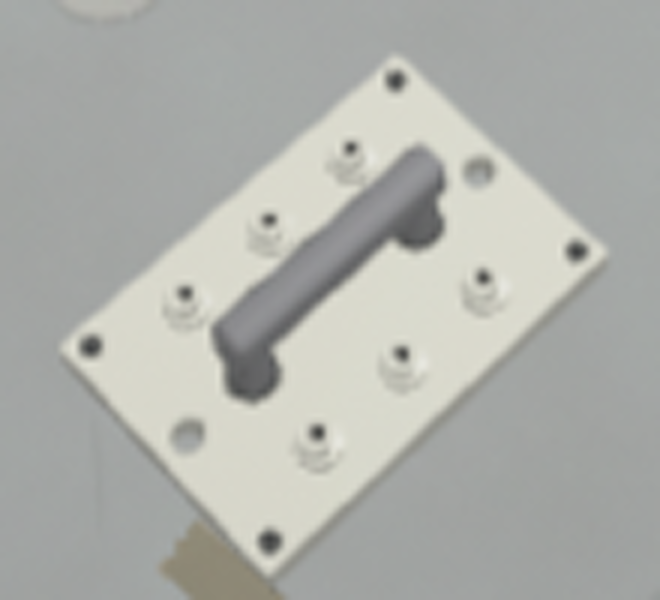

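View pics/zs_st.png

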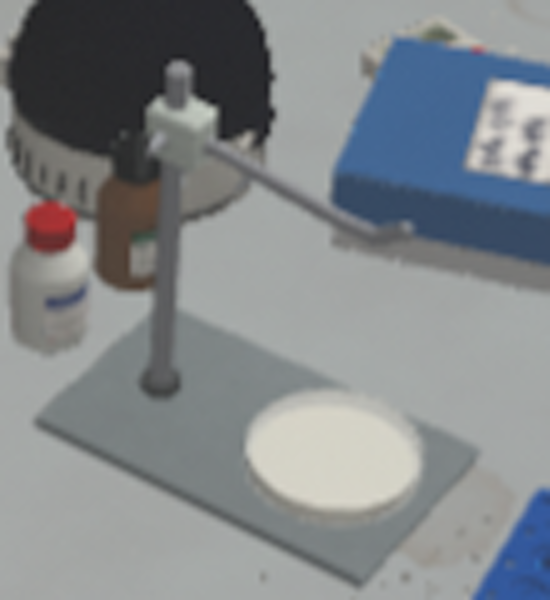

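```bash
cat > h.py <<'E'
import numpy as np, cv2
from scipy.optimize import least_squares
from workcell import env
C={n:env.calibration(n) for n in("scene","top")}
def proj(n,P):
    c=C[n];K=np.array([[c['fx'],0,c['cx']],[0,c['fy'],c['cy']],[0,0,1]])
    return cv2.projectPoints(np.asarray(P,float).reshape(-1,1,3),cv2.Rodrigues(c['R'])[0],c['t'],K,c['dist_coeffs'])[0].reshape(-1,2)
def uz(uv,f,off): return (np.asarray(uv,float)+.5)/f-.5+np.array(off)
def fit(obs,x0,zfree=False):
    """obs: list (cam,pixel,local xyz world-z)"""
    def res(p):
        r=[]
        for n,px,L in obs:
            a=np.radians(p[2]*1);c,s=np.cos(a),np.sin(a)
            P=[p[0]+c*L[0]-s*L[1],p[1]+s*L[0]+c*L[1],L[2]]
            r+=list(proj(n,P)[0]-px)
        return np.array(r)
    o=least_squares(res,x0,loss='soft_l1'); return o.x,res(o.x).reshape(-1,2)
def tri(d):
    def res(P): return np.concatenate([proj(n,P)[0]-px for n,px in d])
    o=least_squares(res,[500,0,50]);return o.x,o.fun
def ray(n,px,z):
    return least_squares(lambda p:proj(n,[p[0],p[1],z])[0]-px,[500,0]).x
E
cat > m1.py <<'E'
from h import *
np.set_printoptions(suppress=True,precision=1)
t=lambda u,v:("top",uz((u,v),8,(280,240)))
s=lambda u,v:("scene",uz((u,v),6,(310,230)))
ch=[(*t(188,168),(48,70,60)),(*t(600,265),(48,-70,60)),(*t(528,550),(-48,-70,60)),(*t(122,447),(-48,70,60)),
(*t(180,310),(0,60,78)),(*t(537,402),(0,-60,78)),
(*s(292,470),(-48,70,60)),(*s(578,262),(-48,-70,60)),(*s(110,300),(48,70,60)),(*s(217,345),(0,60,77)),(*s(467,170),(0,-60,77))]
for sel in (ch,ch[:6],ch[6:]):
    p,r=fit(sel,[500,0,0]);print("chamber",p);print(r.T)
t=lambda u,v:("top",uz((u,v),8,(180,260)))
s=lambda u,v:("scene",uz((u,v),6,(235,350)))
cv_=[(*t(112,75),(48,70,10)),(*t(525,148),(48,-70,10)),(*t(470,430),(-48,-70,10)),(*t(60,348),(-48,70,10)),(*t(118,220),(0,60,10)),(*t(469,285),(0,-60,10)),
(*s(395,55),(48,-70,10)),(*s(608,250),(-48,-70,10)),(*s(270,575),(-48,70,10)),(*s(60,348),(48,70,10)),(*s(479,170),(0,-60,10)),(*s(188,435),(0,60,10))]
for sel in (cv_,cv_[:6],cv_[6:]):
    p,r=fit(sel,[500,100,0]);print("cover",p);print(r.T)
t=lambda u,v:uz((u,v),6,(390,185))
s=lambda u,v:uz((u,v),5,(320,115))
print("rodtop",tri([("top",t(255,90)),("scene",s(180,65))]))
print("tip",tri([("top",t(238,415)),("scene",s(402,230))]))
print("rodbase scene", ray("scene",s(160,383),8), "top rodtop", ray("top",t(255,90),206),"scene",ray("scene",s(180,65),206))
print("tip", ray("top",t(238,415),174),ray("scene",s(402,230),174))
print("base corners top",[ray("top",t(*q),8) for q in((43,68),(302,70),(300,507),(35,502))])
print("base corners scene",[ray("scene",s(*q),8) for q in((38,422),(362,582),(478,455))])
E
python3 m1.py
```

```text
chamber [462.7 -96.5 -15.1]
[[-0.2  0.1  0.1 -1.3 -0.4  0.1  0.5  0.8 -0.7  0.7  0.4]
 [-1.2  0.   0.2 -0.4 -0.4 -0.2  0.8 -0.1  0.4 -0.7 -0.7]]
chamber [461.9 -97.1 -14.6]
[[-0.2  0.2  0.5 -0.9 -0.2  0.4]
 [-0.7  0.   0.3  0.2  0.2 -0.1]]
chamber [463.3 -95.9 -15.4]
[[-0.1  0.5 -1.1  0.2  0.2]
 [ 0.8  0.1  0.3 -0.8 -0.6]]
cover [448.9 194.4 -10.9]
[[ 0.5 -0.1  0.  -0.1 -0.2 -0.1  0.5  0.3  0.1  0.1 -0.   0.1]
 [-0.5 -0.5 -0.5  0.6 -0.4 -0.7 -0.1  0.2  0.4 -0.1  0.2  0.1]]
cover [448.  194.3 -11.2]
[[ 0.6 -0.  -0.1 -0.2 -0.1 -0.1]
 [-0.2 -0.  -0.   0.8 -0.2 -0.2]]
cover [449.4 194.4 -10.7]
[[ 0.2  0.1  0.  -0.1 -0.3 -0. ]
 [-0.2 -0.   0.2 -0.1 -0.   0. ]]
rodtop (array([ 656.5, -352. ,  213.6]), array([-0.1, -0.1,  0.2,  0. ]))
tip (array([ 532.4, -349.6,  172.7]), array([-0.3, -0.6,  0.6,  0.1]))
rodbase scene [ 663.3 -360.3] top rodtop [ 657.4 -353.8] scene [ 662.5 -361.7]
tip [ 531.  -349.9] [ 533.  -347.4]
base corners top [array([ 700.9, -298.8]), array([ 698.3, -416.6]), array([ 499.2, -409.7]), array([ 502.9, -290.5])]
base corners scene [array([ 699.8, -298.6]), array([ 503.8, -290.8]), array([ 498.3, -404.3])]
```

Run:
```python
from h import *
np.set_printoptions(suppress=True,precision=1)
print("grip top view", ray("top",uz((355,355),8,(280,240)),155))
def back(n,P,f,off): return (proj(n,P)-np.array(off)+.5)*f-.5
a=np.radians(-15);c,s=np.cos(a),np.sin(a)
for L in [(6,16,162),(6,-16,162),(-6,16,162),(-6,-16,162),(0,16,141),(0,-16,141),(0,24,110),(0,-24,110)]:
    P=[462.7+c*L[0]-s*L[1],-96.5+s*L[0]+c*L[1],L[2]]
    print(L,back("top",P,8,(280,240)),back("scene",P,6,(310,230)))
for z in(250,350,450): print(z,ray("top",(418,137),z),ray("top",(418,68),z))
```

```text
grip top view [461.6 -95.4]
(6, 16, 162) [[312.4 318.9]] [[317.2  99. ]]
(6, -16, 162) [[414.8 345. ]] [[387.2  52. ]]
(-6, 16, 162) [[302.7 357.4]] [[343.1 119.8]]
(-6, -16, 162) [[405.  383.5]] [[413.2  72.2]]
(0, 16, 141) [[307.9 339. ]] [[326.3 152.1]]
(0, -16, 141) [[408.7 364.7]] [[395.3 104.9]]
(0, 24, 110) [[283.8 333.9]] [[303.7 224.7]]
(0, -24, 110) [[431.5 371.6]] [[405.  154.3]]
250 [ 796.3 -316.1] [ 958.7 -319.7]
350 [ 768.3 -297.6] [ 917.6 -300.9]
450 [ 740.4 -279.1] [ 876.4 -282.1]
```

Emit:
{"name": "play_rows", "arguments": {"increments": [[28,53,0,6.3,0],[28,53,0,6.3,0],[28,53,0,6.3,0],[28,53,0,6.3,0],[28,53,0,6.3,0],[28,53,0,6.3,0],[28,53,0,6.3,0],[27,55,0,6.3,0],[0,0,0,0,0],[0,0,0,0,0]], "newtons": 20}}

```text
time_s: 1.35
ee_pos: [462.7, -96.6, 227.6]
ee_rot: [-179.9, 0.0, 75.1]
force: [0.3, -1.2, 0.2]
gripper_width: 91.1
```

Emit:
{"name": "play_rows", "arguments": {"increments": [[0,0,-25,0,0],[0,0,-25,0,0],[0,0,-18,0,0.2],[0,0,-10,0,0.4],[0,0,-6,0,0.5],[0,0,0,0,0.8],[0,0,0,0,1],[0,0,0,0,1],[0,0,0,0,1],[0,0,0,0,1],[0,0,0,0,1],[0,0,0,0,1]], "newtons": 25}}

```text
time_s: 2.85
ee_pos: [463.0, -96.5, 144.0]
ee_rot: [-180.0, 0.0, 75.1]
force: [-0.2, 0.0, 1.0]
gripper_width: 11.8
```

Gripped: the opening reads 11.8 mm and the side force is small. Lifting.

Emit:
{"name": "play_rows", "arguments": {"increments": [[0,0,8,0,1],[0,0,12,0,1],[0,0,16,0,1],[0,0,20,0,1],[0,0,20,0,1],[0,0,14,0,1],[0,0,0,0,1],[0,0,0,0,1]]}}

```text
time_s: 3.85
ee_pos: [462.7, -96.4, 233.4]
ee_rot: [-179.9, 0.0, 75.1]
force: [0.6, 0.4, -2.1]
gripper_width: 12.1
```

Run:
```python
from workcell import env
import cv2
a=env.grab_frame("scene")[:,:,::-1]; b=env.grab_frame("top")[:,:,::-1]
cv2.imwrite("pics/s1.png",cv2.resize(a[150:330,300:460],None,fx=3.3,fy=3.3,interpolation=cv2.INTER_CUBIC))
print(env.state()['force'],env.state()['gripper_width'])
```

```text
[ 0.47430654 -0.76670674 -1.08420575] 11.73074798020916
```

View pics/s1.png

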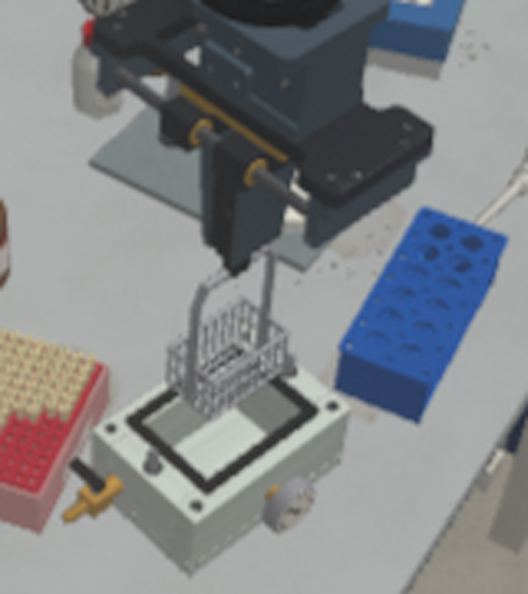

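Emit:
{"name": "play_rows", "arguments": {"increments": [[1,-20,0,1.5,1],[1,-35,0,1.5,1],[1,-40,0,1.6,1],[1,-40,0,1.6,1],[1,-40,0,1.6,1],[1,-40,-2,1.6,1],[1,-25,-3,1.6,1],[0,-14.5,-2,1.6,1],[0,0,0,0,1],[0,0,0,0,1]]}}

```text
time_s: 5.2
ee_pos: [470.0, -350.3, 226.5]
ee_rot: [-180.0, -0.1, 87.7]
force: [-0.2, 0.1, -2.5]
gripper_width: 11.9
```

Run:
```python
from workcell import env
import cv2
a=env.grab_frame("scene")[:,:,::-1]; b=env.grab_frame("top")[:,:,::-1]
cv2.imwrite("pics/s2.png",cv2.resize(a[100:270,320:480],None,fx=3.5,fy=3.5,interpolation=cv2.INTER_CUBIC))
cv2.imwrite("pics/t2.png",cv2.resize(b[170:320,340:500],None,fx=3.5,fy=3.5,interpolation=cv2.INTER_CUBIC))
```

```text
(no output)
```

View pics/s2.png

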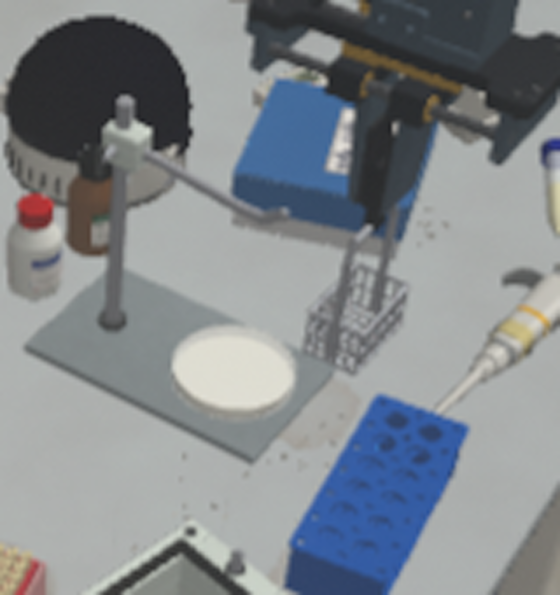

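View pics/t2.png

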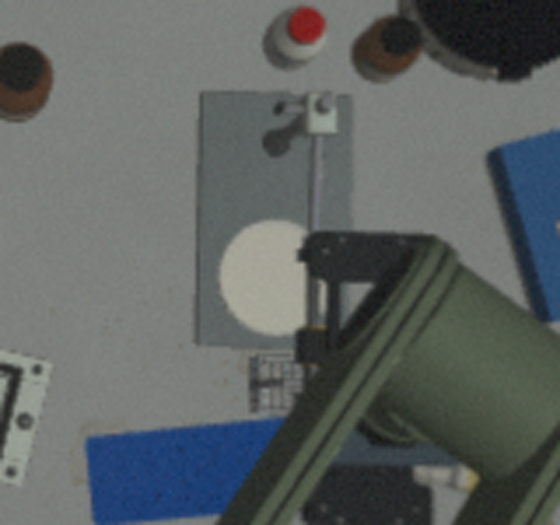

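Emit:
{"name": "play_rows", "arguments": {"increments": [[12,0,0,0,1],[15,0,0,0,1],[15,0,0,0,1],[15,0,0,0,1],[15,-0.5,0,0,1],[15,0,0,0,1],[0,0,0,0,1],[0,0,0,0,1]]}}

```text
time_s: 6.3
ee_pos: [556.8, -351.4, 226.8]
ee_rot: [-180.0, -0.0, 87.7]
force: [1.1, -0.8, -2.0]
gripper_width: 11.9
```

Run:
```python
from h import *
a=env.grab_frame("scene")[:,:,::-1]
cv2.imwrite("pics/s3.png",cv2.resize(a[120:240,330:450],None,fx=5,fy=5,interpolation=cv2.INTER_CUBIC))
for P in [(557,-351,164),(557,-351,192),(557,-327,192),(557,-375,192)]: print(P,(proj("scene",P)-np.array((330,120)))*5)
```

```text
(557, -351, 164) [[305.31494579 198.40633881]]
(557, -351, 192) [[311.40793655 149.19707047]]
(557, -327, 192) [[285.70403292 175.92112771]]
(557, -375, 192) [[336.49914068 123.10985571]]
```

View pics/s3.png

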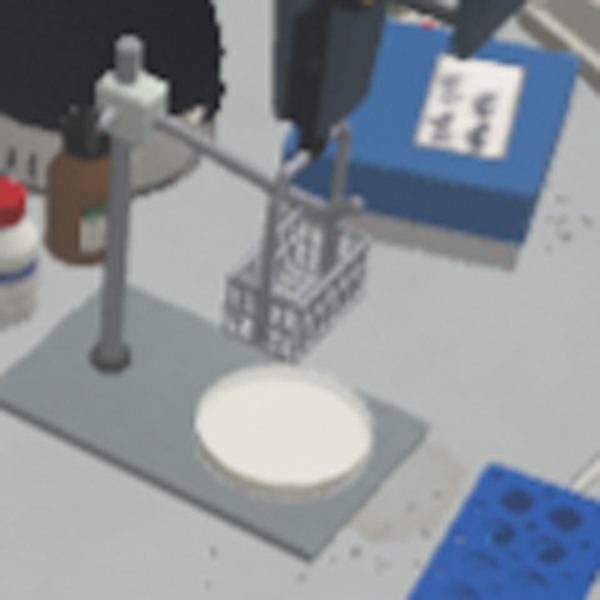

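The hook passes through the bail opening, with its tip visible at (355,203) beyond the bail. Lowering onto the seat.

Emit:
{"name": "play_rows", "arguments": {"increments": [[0,0,-6,0,1],[0,0,-6,0,1],[0,0,-6,0,1],[0,0,-3,0,1],[0,0,0,0,1],[0,0,0,0,1]]}}

```text
time_s: 7.1
ee_pos: [557.3, -351.5, 206.2]
ee_rot: [180.0, 0.0, 87.7]
force: [-0.2, 0.2, -2.1]
gripper_width: 12.0
```

Emit:
{"name": "play_rows", "arguments": {"increments": [[0,0,-1.5,0,1],[0,0,-1,0,1],[0,0,0,0,1],[0,0,0,0,1]]}}

```text
time_s: 7.6
ee_pos: [557.1, -351.5, 203.5]
ee_rot: [180.0, 0.0, 87.7]
force: [-0.0, 0.9, -2.1]
gripper_width: 12.1
```

Run:
```python
from h import *
print([env.state()[k] for k in('time_s','force','torque','ee_pos')])
```

```text
[7.6, array([-0.04695707,  0.91285995, -2.09620603]), array([ 0.00870478, -0.09816899,  0.0256674 ]), array([ 557.13614369, -351.50159052,  203.49969771])]
```

Emit:
{"name": "play_rows", "arguments": {"increments": [[0,0,-1.5,0,1],[0,0,-0.5,0,1],[0,0,0,0,1],[0,0,0,0,1]]}}

```text
time_s: 8.1
ee_pos: [557.1, -351.5, 201.5]
ee_rot: [180.0, 0.0, 87.7]
force: [-0.7, 0.3, -2.5]
gripper_width: 12.0
```

Emit:
{"name": "play_rows", "arguments": {"increments": [[0,0,-1,0,1],[0,0,0,0,1],[0,0,0,0,1]]}}

```text
time_s: 8.48
ee_pos: [557.2, -351.5, 200.8]
ee_rot: [180.0, 0.0, 87.7]
force: [-0.7, 0.5, 0.6]
gripper_width: 11.8
```

Emit:
{"name": "play_rows", "arguments": {"increments": [[0,0,-0.5,0,1],[0,0,0,0,0.8],[0,0,0,0,0.7],[0,0,0,0,0.6],[0,0,0,0,0.6],[0,0,0,0,0.55],[0,0,0,0,0.55],[0,0,0,0,0.55]]}}

```text
time_s: 9.48
ee_pos: [557.1, -351.5, 200.0]
ee_rot: [180.0, 0.0, 87.7]
force: [0.1, 0.7, -0.5]
gripper_width: 41.3
```

Run:
```python
from h import *
a=env.grab_frame("scene")[:,:,::-1]
cv2.imwrite("pics/s4.png",cv2.resize(a[120:240,330:450],None,fx=5,fy=5,interpolation=cv2.INTER_CUBIC))
```

```text
(no output)
```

View pics/s4.png

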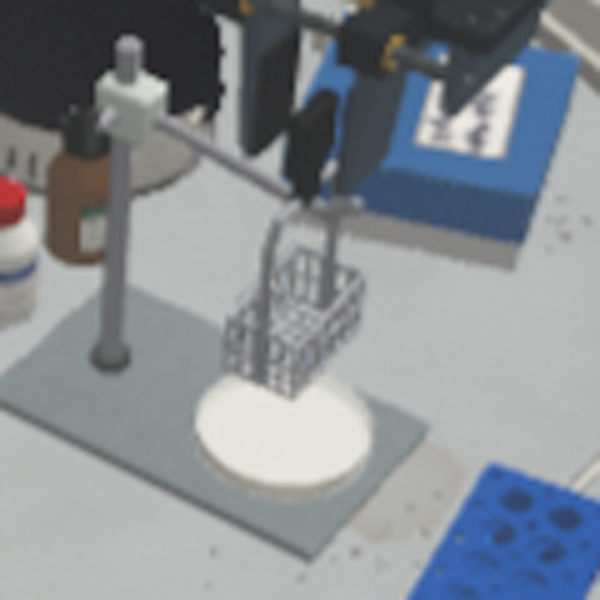

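The basket hangs on the hook by itself and the jaws are clear of the grip. Retreating upward.

Emit:
{"name": "play_rows", "arguments": {"increments": [[0,0,6,0,0.55],[0,0,14,0,0.55],[0,0,25,0,0.55],[0,0,30,0,0.55],[-10,20,20,0,0.4],[-15,40,0,-1,0],[-15,55,0,-1,0],[-15,60,0,-1,0],[-12,60,0,-1,0],[-10,60,0,-1,0],[-10,60,0,-1,0],[-10,60,0,-1,0],[-8,60,-10,-1,0],[-3,50,-20,-0.6,0],[0,20,-30,0,0],[0,0,0,0,0],[0,0,0,0,0]]}}

```text
time_s: 11.65
ee_pos: [449.8, 193.2, 236.5]
ee_rot: [179.9, -0.0, 79.1]
force: [0.9, -0.3, -0.0]
gripper_width: 91.3
```

Run:
```python
from h import *
a=env.grab_frame("scene")[:,:,::-1]
cv2.imwrite("pics/s5.png",cv2.resize(a[120:240,330:450],None,fx=5,fy=5,interpolation=cv2.INTER_CUBIC))
b=env.grab_frame("top")[:,:,::-1]
cv2.imwrite("pics/t5.png",b);cv2.imwrite("pics/s5full.png",a)
print(proj("scene",[(557,-351,207),(557,-351,167),(557,-351,132)])*5-np.array((330,120))*5)
```

```text
[[314.7656215  122.0840432 ]
 [305.9571691  193.21896378]
 [298.61674687 252.51671127]]
```

View pics/s5.png

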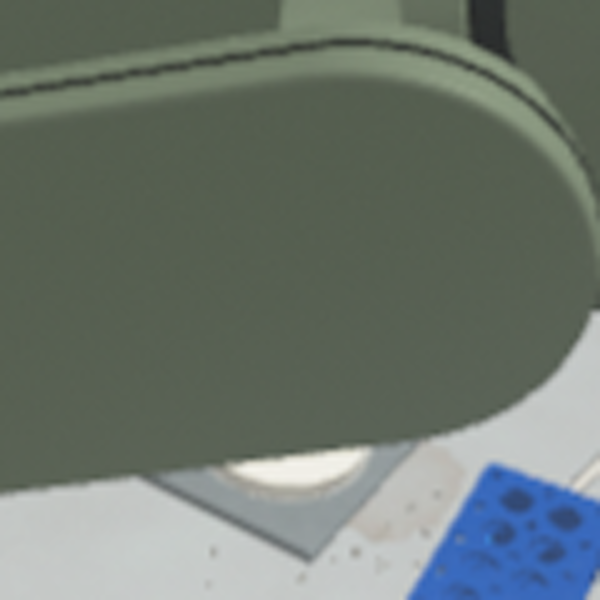

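View pics/t5.png

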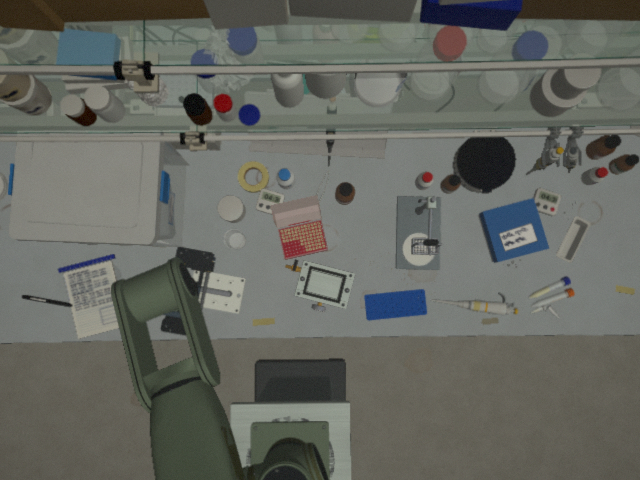

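Emit:
{"name": "play_rows", "arguments": {"increments": [[-0.9,1.2,-40,0,0],[0,0,-45,0,0],[0,0,-45,0,0.3],[0,0,-35,0,0.4],[0,0,-20,0,0.5],[0,0,-10,0,0.5],[0,0,-4,0,0.55],[0,0,0,0,0.65],[0,0,0,0,0.75],[0,0,0,0,0.85]], "newtons": 15}}

```text
time_s: 13.0
ee_pos: [448.5, 194.9, 36.5]
ee_rot: [179.9, -0.0, 79.1]
force: [0.5, -0.0, 1.0]
gripper_width: 15.6
```

Emit:
{"name": "play_rows", "arguments": {"increments": [[0,0,0,0,1],[0,0,0,0,1],[0,0,0,0,1],[0,0,0,0,1]], "newtons": 40}}

```text
time_s: 13.5
ee_pos: [448.5, 194.9, 36.5]
ee_rot: [180.0, -0.0, 79.1]
force: [-1.0, 0.3, 5.7]
gripper_width: 13.9
```

Emit:
{"name": "play_rows", "arguments": {"increments": [[0,0,5,0,1],[0,0,15,0,1],[0,0,30,0,1],[0,0,35,0,1],[0,0,25,0,1],[0,0,0,0,1],[0,0,0,0,1],[0,0,0,0,1]]}}

```text
time_s: 14.5
ee_pos: [447.3, 194.3, 144.5]
ee_rot: [-179.9, 0.1, 79.1]
force: [-0.8, 0.4, -3.4]
gripper_width: 13.6
```

Run:
```python
from h import *
a=env.grab_frame("scene")[:,:,::-1];b=env.grab_frame("top")[:,:,::-1]
cv2.imwrite("pics/s6f.png",a);cv2.imwrite("pics/t6f.png",b)
cv2.imwrite("pics/s6.png",cv2.resize(a[270:420,220:370],None,fx=4,fy=4,interpolation=cv2.INTER_CUBIC))
cv2.imwrite("pics/t6.png",cv2.resize(b[180:330,140:370],None,fx=3.4,fy=3.4,interpolation=cv2.INTER_CUBIC))
cv2.imwrite("pics/t6c.png",cv2.resize(b[250:320,285:365],None,fx=8,fy=8,interpolation=cv2.INTER_CUBIC))
cv2.imwrite("pics/s6c.png",cv2.resize(a[230:330,310:420],None,fx=6,fy=6,interpolation=cv2.INTER_CUBIC))
```

```text
(no output)
```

View pics/s6.png

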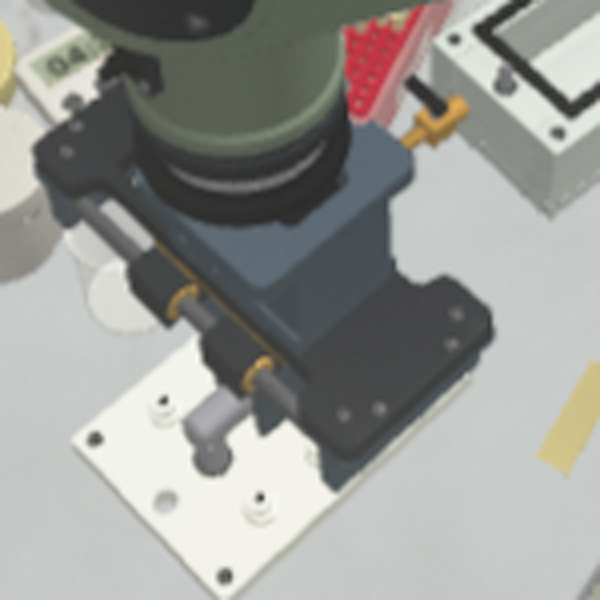

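View pics/t6c.png

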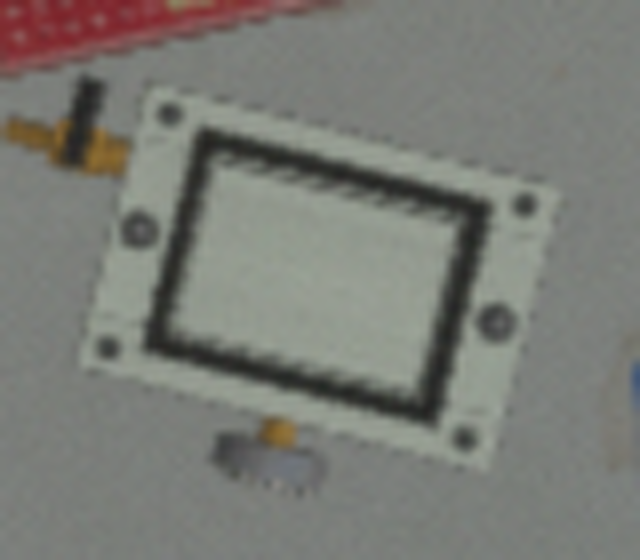

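View pics/s6c.png

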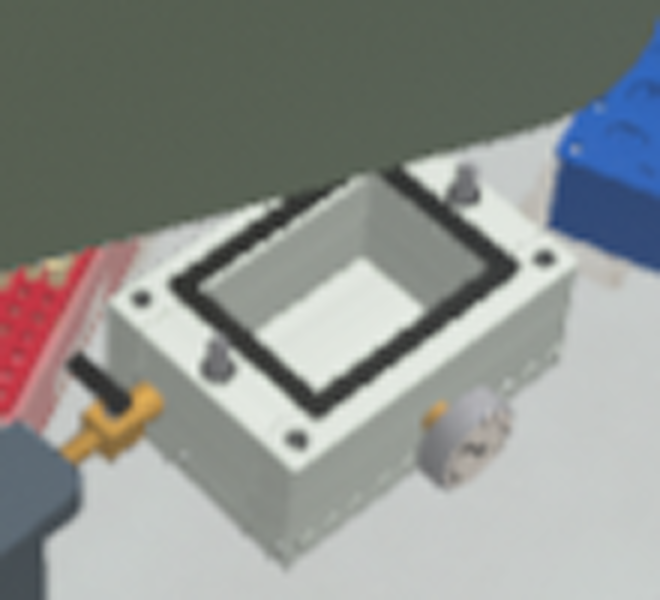

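Run:
```python
from h import *
np.set_printoptions(suppress=True,precision=2)
print([env.state()[k] for k in('time_s','force','torque','ee_pos','ee_rot')])
def yw(n,p,q,z):
    A,B=ray(n,p,z),ray(n,q,z);d=A-B;return (A+B)/2,np.degrees(np.arctan2(-d[0],d[1])),np.hypot(*d)
T=lambda u,v:uz((u,v),8,(285,250)); S=lambda u,v:uz((u,v),6,(310,230))
for z in(70,78):print("dow top",z,yw("top",T(139,231),T(495,323),z))
print("dow sc",yw("scene",S(217,340),S(466,167),78))
print("dow sc base",yw("scene",S(218,372),S(464,199),60))
T=lambda u,v:uz((u,v),8,(180,260)); S=lambda u,v:uz((u,v),6,(235,350))
print("hole top",yw("top",T(118,220),T(469,285),10));print("hole sc",yw("scene",S(188,435),S(479,170),10))
# gasket frame
T=lambda u,v:uz((u,v),8,(285,250)); S=lambda u,v:uz((u,v),6,(310,230))
L=[(38,50,65),(38,-50,65),(-38,-50,65),(-38,50,65)]
print(fit([("top",T(*q),l) for q,l in zip([(203,128),(492,204),(436,425),(148,348)],L)],[460,-96,-15]))
print(fit([("scene",S(*q),l) for q,l in zip([(518,265),(318,416),(170,283)],[L[2],L[3],L[0]])],[460,-96,-15]))
```

```text
[14.6, array([-0.6 , -0.07, -3.08]), array([-0.01, -0.13,  0.06]), array([447.65, 194.5 , 144.88]), array([-179.9 ,    0.07,   79.08])]
dow top 70 (array([461.69, -96.47]), np.float64(-15.16404209198573), np.float64(119.1135005974716))
dow top 78 (array([461.63, -96.42]), np.float64(-15.164042091985886), np.float64(118.44001172539389))
dow sc (array([463.39, -94.85]), np.float64(-15.476228418989328), np.float64(119.41399812850318))
dow sc base (array([462.73, -95.57]), np.float64(-15.402663795104322), np.float64(119.6484141160443))
hole top (array([447.42, 193.99]), np.float64(-11.286715456690372), np.float64(120.0484409521663))
hole sc (array([449.12, 194.2 ]), np.float64(-10.907395690242671), np.float64(120.29482461734129))
(array([462.06, -97.39, -15.39]), array([[-0.29, -0.51],
       [ 0.69, -0.29],
       [ 0.39,  0.49],
       [-0.88,  0.3 ]]))
(array([463.07, -95.78, -14.7 ]), array([[ 0.71, -0.17],
       [-0.01,  0.08],
       [-0.68,  0.02]]))
```

Emit:
{"name": "play_rows", "arguments": {"increments": [[1,-15,0,-0.4,1],[1,-25,0,-0.4,1],[1.5,-35,0,-0.4,1],[1.5,-40,0,-0.5,1],[1.5,-40,0,-0.5,1],[1.5,-40,0,-0.5,1],[1.5,-40,0,-0.5,1],[1.5,-30,0,-0.5,1],[1.5,-17,0,-0.5,1],[1.2,-8.3,0,0,1],[0,0,-12,0,1],[0,0,-10,0,1],[0,0,0,0,1],[0,0,0,0,1],[0,0,0,0,1],[0,0,0,0,1]]}}

```text
time_s: 16.6
ee_pos: [462.1, -95.5, 124.3]
ee_rot: [180.0, -0.0, 74.9]
force: [0.7, 0.1, -2.7]
gripper_width: 13.8
```

Run:
```python
from h import *
np.set_printoptions(suppress=True,precision=2)
a=env.grab_frame("scene")[:,:,::-1];b=env.grab_frame("top")[:,:,::-1]
print([env.state()[k] for k in('time_s','force','torque','ee_pos','ee_rot')])
cv2.imwrite("pics/s7.png",cv2.resize(a[200:340,300:440],None,fx=4.2,fy=4.2,interpolation=cv2.INTER_CUBIC))
cv2.imwrite("pics/t7.png",cv2.resize(b[230:340,260:390],None,fx=6,fy=6,interpolation=cv2.INTER_CUBIC))
```

```text
[16.7, array([ 0.62,  0.38, -2.53]), array([-0.08, -0.01,  0.05]), array([462.02, -95.57, 124.18]), array([179.97,  -0.  ,  74.88])]
```

View pics/s7.png

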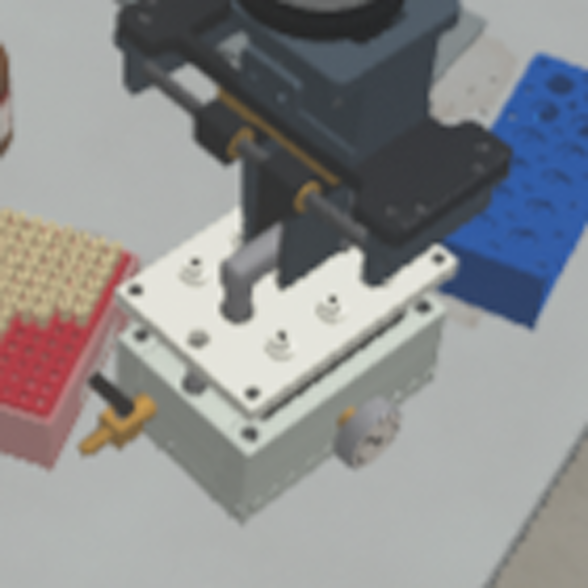

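View pics/t7.png

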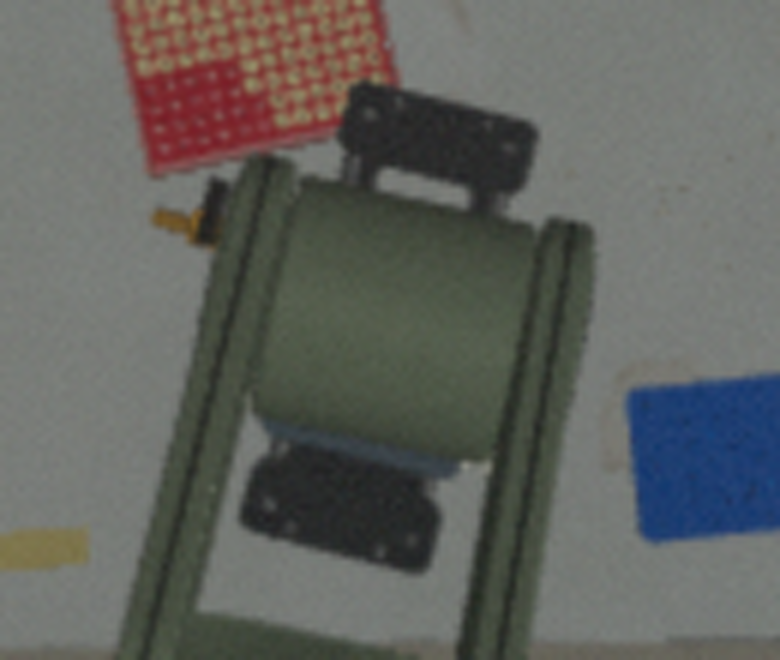

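Run:
```python
from h import *
np.set_printoptions(suppress=True,precision=2)
S=lambda u,v:uz((u,v),4.2,(300,200))
for zt in (95,97,99):
    obs=[("scene",S(114,288),(48,70,zt)),("scene",S(252,409),(-48,70,zt)),("scene",S(458,260),(-48,-70,zt)),("scene",S(199,338),(0,60,zt)),
     ("scene",S(136,290),(43.,65,zt)),("scene",S(252,393),(-43.,65,zt)),("scene",S(438,258),(-43,-65,zt))]
    p,r=fit(obs[:4],[460,-96,-15]);print(zt,p);print(r.T)
# chamber, same image
obs=[("scene",S(119,337),(48,70,60)),("scene",S(243,450),(-48,70,60)),("scene",S(443,307),(-48,-70,60))]
p,r=fit(obs,[460,-96,-15]);print(p);print(r.T)
im=cv2.imread("pics/s7.png")
```

```text
95 [464.22 -98.59 -15.13]
[[ 0.48 -0.04 -0.08 -0.32]
 [ 0.18  0.18 -0.08 -0.26]]
97 [463.51 -97.17 -15.11]
[[ 0.39 -0.04  0.02 -0.36]
 [ 0.16  0.23 -0.14 -0.26]]
99 [462.79 -95.74 -15.08]
[[ 0.29 -0.03  0.13 -0.39]
 [ 0.14  0.28 -0.2  -0.25]]
[465.33 -97.26 -15.25]
[[-1.58  0.28  0.68]
 [-0.73  1.04 -0.33]]
```

Emit:
{"name": "play_rows", "arguments": {"increments": [[0.3,0.2,-4,0,1],[0,0,-3,0,1],[0,0,-2,0,1],[0,0,-2,0,1],[0,0,0,0,1],[0,0,0,0,1]]}}

```text
time_s: 17.45
ee_pos: [462.3, -95.4, 113.0]
ee_rot: [180.0, -0.0, 74.9]
force: [0.1, 0.4, -3.6]
gripper_width: 13.7
```

Emit:
{"name": "play_rows", "arguments": {"increments": [[0,0,-1.5,0,1],[0,0,-1.5,0,1],[0,0,0,0,1],[0,0,0,0,1]]}}

```text
time_s: 17.95
ee_pos: [462.2, -95.4, 110.0]
ee_rot: [180.0, -0.0, 74.9]
force: [-0.8, 0.2, -2.4]
gripper_width: 13.8
```

Emit:
{"name": "play_rows", "arguments": {"increments": [[0,0,-1,0,1],[0,0,-1,0,1],[0,0,-1,0,1],[0,0,0,0,1],[0,0,0,0,1]]}}

```text
time_s: 18.58
ee_pos: [462.2, -95.4, 107.0]
ee_rot: [180.0, 0.0, 74.9]
force: [0.1, -0.4, -2.7]
gripper_width: 13.7
```

Emit:
{"name": "play_rows", "arguments": {"increments": [[0,0,-1.5,0,1],[0,0,-1.5,0,1],[0,0,0,0,1],[0,0,0,0,1]]}}

```text
time_s: 19.08
ee_pos: [462.2, -95.4, 104.0]
ee_rot: [180.0, -0.0, 74.9]
force: [-0.5, -0.1, -2.9]
gripper_width: 13.8
```

Run:
```python
from h import *
np.set_printoptions(suppress=True,precision=2)
a=env.grab_frame("scene")[:,:,::-1]
print([env.state()[k] for k in('time_s','force','torque','ee_pos','ee_rot')])
cv2.imwrite("pics/s8.png",cv2.resize(a[240:330,310:420],None,fx=6,fy=6,interpolation=cv2.INTER_CUBIC))
```

```text
[19.125, array([ 0.53, -0.68, -3.48]), array([-0.05, -0.12, -0.  ]), array([462.21, -95.38, 103.99]), array([180.  ,  -0.  ,  74.88])]
```

View pics/s8.png

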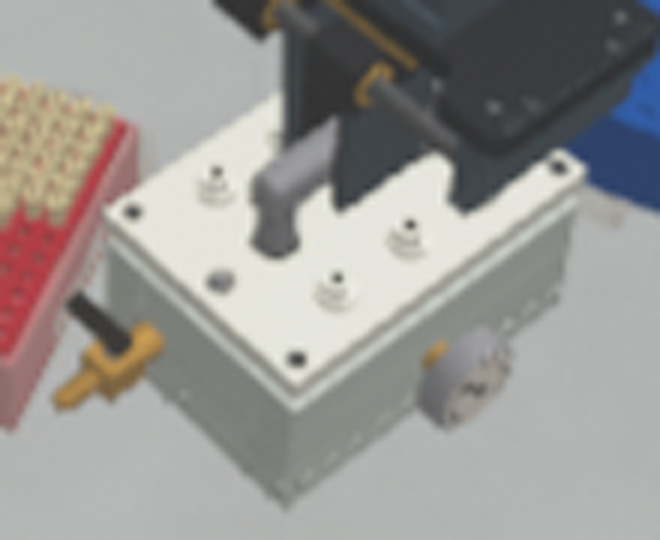

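Emit:
{"name": "play_rows", "arguments": {"increments": [[0,0,-1,0,1],[0,0,-1,0,1],[0,0,-1,0,1],[0,0,-1,0,1],[0,0,0,0,1],[0,0,0,0,1]], "newtons": 55}}

```text
time_s: 19.88
ee_pos: [462.2, -95.4, 100.2]
ee_rot: [180.0, -0.0, 74.9]
force: [-1.2, 0.7, 4.1]
gripper_width: 14.1
```

Emit:
{"name": "play_rows", "arguments": {"increments": [[0,0,-1,0,1],[0,0,-1,0,1],[0,0,0,0,1],[0,0,0,0,1]]}}

```text
time_s: 20.38
ee_pos: [462.2, -95.4, 98.3]
ee_rot: [180.0, 0.0, 74.9]
force: [-2.7, -0.8, 6.3]
gripper_width: 13.3
```

Emit:
{"name": "play_rows", "arguments": {"increments": [[0,0,-1,0,1],[0,0,-0.5,0,1],[0,0,0,0,1],[0,0,0,0,1]]}}

```text
time_s: 20.88
ee_pos: [462.3, -95.4, 97.0]
ee_rot: [180.0, 0.0, 74.9]
force: [-2.5, 1.1, 8.3]
gripper_width: 13.7
```

Emit:
{"name": "play_rows", "arguments": {"increments": [[0,0,-0.7,0,1],[0,0,0,0,1],[0,0,0,0,1]]}}

```text
time_s: 21.25
ee_pos: [462.3, -95.4, 96.5]
ee_rot: [180.0, 0.0, 74.9]
force: [-3.7, 0.0, 9.9]
gripper_width: 13.3
```

Emit:
{"name": "play_rows", "arguments": {"increments": [[0,0,-0.7,0,1],[0,0,0,0,1],[0,0,0,0,1]]}}

```text
time_s: 21.62
ee_pos: [462.2, -95.4, 96.4]
ee_rot: [180.0, 0.0, 74.9]
force: [-5.1, 0.0, 16.2]
gripper_width: 14.0
```

Emit:
{"name": "play_rows", "arguments": {"increments": [[0,0,-0.5,0,1],[0,0,0,0,1],[0,0,0,0,1]]}}

```text
time_s: 22.0
ee_pos: [462.2, -95.4, 96.4]
ee_rot: [180.0, 0.0, 74.9]
force: [-5.5, 0.5, 19.7]
gripper_width: 13.4
```

Emit:
{"name": "play_rows", "arguments": {"increments": [[-0.4,0,-0.3,0,1],[0,0,0,0,1],[0,0,0,0,1],[0,0,0,0,1],[0,0,0,0,1],[0,0,0,0,1]]}}

```text
time_s: 22.75
ee_pos: [462.2, -95.4, 96.4]
ee_rot: [179.9, -0.0, 74.9]
force: [-6.0, 1.3, 20.1]
gripper_width: 13.7
```

Run:
```python
from h import *
np.set_printoptions(suppress=True,precision=2)
a=env.grab_frame("scene")[:,:,::-1];b=env.grab_frame("top")[:,:,::-1]
print([env.state()[k] for k in('time_s','force','torque','ee_pos','ee_rot')])
cv2.imwrite("pics/s9.png",cv2.resize(a[240:330,310:420],None,fx=6,fy=6,interpolation=cv2.INTER_CUBIC))
cv2.imwrite("pics/s9f.png",a)
cv2.imwrite("pics/t9.png",cv2.resize(b[170:340,200:470],None,fx=2.9,fy=2.9,interpolation=cv2.INTER_CUBIC))
```

```text
[22.85, array([-6.28,  0.68, 20.22]), array([ 0.29,  1.12, -0.01]), array([462.22, -95.4 ,  96.43]), array([179.9 ,  -0.01,  74.88])]
```

View pics/s9.png

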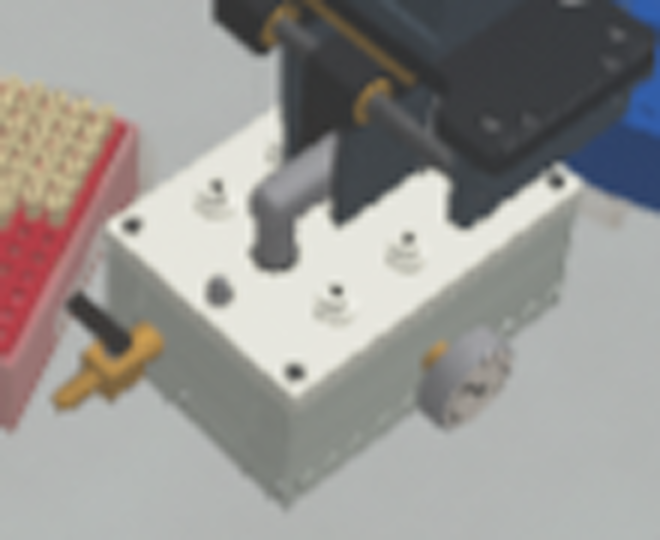

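View pics/s9f.png

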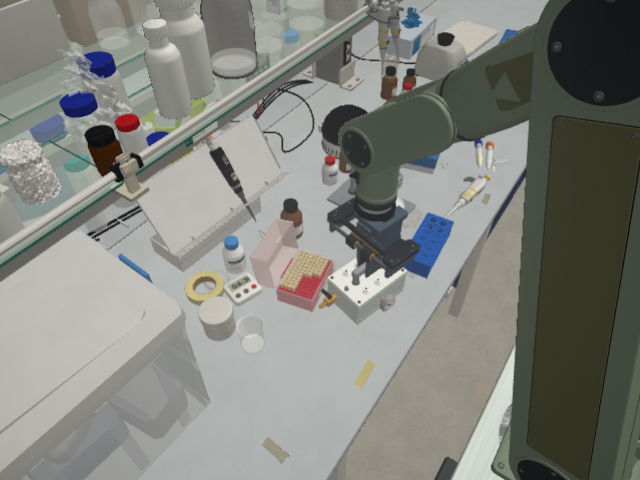

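View pics/t9.png

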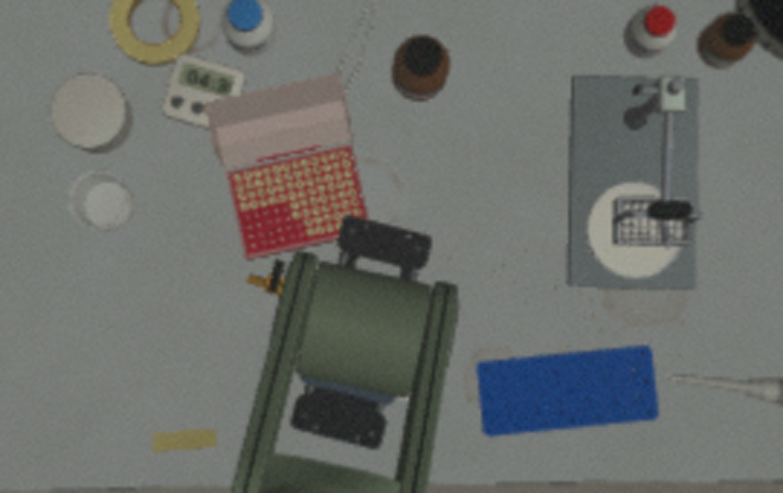

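```bash
python3 -c "
from workcell import env
print(env.job_done())"
```

```text
the job is handed in; nothing more can be done
None
```

The basket is hanging by its bail on the stand's hook, released. The cover is over both dowels and pressed fully home. I handed the job in at about 22.9 s, still holding the cover down.

- **Cover:** in the last seconds the tool stopped going down at z = 96.4 mm, close to the 96.5 mm I worked out for the hard rim. The upward force rose to 20 N, well above the roughly 9 N needed to flatten the gasket. The last camera picture shows no gap between plate and rim.
- **Basket:** the last top picture shows it hanging still on the hook.
- **Bystanders:** the rack, beaker, bottle and can look to be where they started in that picture. I checked them by eye only, without measuring.
- **Side force:** about 6 N of sideways force along −x remained while pressing, and a 0.4 mm nudge did not relieve it. It is well below the limits.
- **Camera disagreement:** the two views differed by about 1–2 mm on position, and by less than 1° on angle. The cover still slid onto the dowels without any noticeable side force.

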